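Free the tool rest and hold its cam lever at full lift

ROBOT

A 6-joint arm with a two-finger parallel gripper is mounted at the origin on the work surface. World frame = base frame: x ahead of the robot, y to its left, z up, the work surface at z = 0. Lengths are in m, angles in rad, forces in N, time in s.
With the tool pointing down it reaches from about 0.275 to 0.825 m from the base axis. Payload 5.2 kg.
Tool frame: the origin (TCP) lies on the centre line of the jaws, within the pads' length; the fingertips stand 17 mm ahead of it and the grasp point (between the pads) lies 2 mm behind it; z points along the fingers, y is the line along which they close (so a half turn about z gives the same grasp; the last joint's range is limited). The gripper opens to 93 mm and grips with 3 to 60 N. Pads are 15 mm wide; open, the fingers measure 128 mm over their backs; the gripper's body (75 mm by 188 mm) begins 65 mm behind the grasp point.
Start: joints at [-1.485, 0.259, 1.535, -0, 1.348, -0.203], TCP at [0.157, -0.527, 0.236] pointing down, gripper open.
Joint ranges: [-3.14, 3.14], [-0.91, 2.08], [0.19, 2.58], [-1.22, 4.36], [0.22, 2.71], [-3.12, 3.12]. Speed limits (rad/s): [2.57, 2.57, 3.14, 3.14, 3.14, 3.14].

INTERFACE

Orientations are given as a unit quaternion [x, y, z, w].
In Python, from station import robot gives the robot as it stands.
- The arm moves only by the tool send_path, called as name(argument=value, ...), one argument or row to a line, values as JSON. Schema: {"type":"object","properties":{"plan":{"type":"string"},"grip_force":{"type":"number"},"only":{"type":"string"},"quiet":{"type":"boolean"},"lines":{"type":"string"}},"required":["plan"],"additionalProperties":false}. plan is a string of 1 to 8 rows, one to a line, with the numbers parted by spaces; each row has 7 numbers: the finger opening in m, then dx, dy, dz in m, then a rotation vector rx, ry, rz in rad; each row shifts and turns the commanded pose from where the row before left it, along the tool's axes as they then stand; what a row does not reach is not made up. A row lasts 1/8 s, in which the tool goes at most 0.0625 m and 0.188 rad, less where a joint would pass 70% of its speed; a pose out of reach is approached as far as the arm can. The fingers move at their own pace and stop on an object; grip_force is the grip in N (left out, the last holds). Time passes only in rows, so rows that do not move let the fingers close. The tool returns the time, the measured TCP pose, the force, the opening and the grip force at its end. only (a regular expression) keeps the lines of the reply that match it, lines (a string "A,B") keeps lines A to B, and quiet returns only ok. Input that does not fit is refused with a message, and nothing moves.
- robot.get_obs(): the state, without advancing time (a new reading comes with each control period).
- robot.grab_frame(name): name is "side" or "top"; returns the picture (400x640x3 uint8, blue, green, red); there is no depth.
- robot.camera_params(name): a dict with "camera_matrix" (3x3 intrinsics, pixels), "position" and "orientation" of the camera in the world. Camera axes: x right, y down, z forward; pixel columns grow to the right and rows downward; lengths in m; the calibration is good to about 2 mm. A picture is of the moment at which its call begins. camera_params takes no time and is no camera call.
- robot.hand_in(): hands the job in; it is judged then, once.
The state is a dict: "clock": time; "joint_pos": joint angles; "qd": joint speeds; "effort": joint torques, N m; "ee_pos": TCP position; "eef_rot": TCP orientation; "contact_force": force on the tool from outside, world axes, zero at the start; "torque": the same for the moment, N m; "finger_gap": finger opening in m; "grip_force": force on a finger pad.
Only numpy, scipy, OpenCV 4.12 (cv2) and the standard library are available. Lean on these libraries where they do the work, as an engineer would, in place of code of your own. Each camera call takes 0.05 s, during which the arm holds its last target. There are 200 camera calls.

TASK

Free the lathe tool rest on the blue stand: turn its black clamp knob a full quarter turn anticlockwise (seen from above), so that the yellow dog swings off the flange of the post. Then grip the red ball of the cam lever, swing the lever up to its highest lift, where it stands straight up, and finish there still holding the ball, so that I can check the rest's height. Do not force the lever against the dog, do not lift the rest itself, and leave the jar, the bowl and the tape roll where they are.

Things in the scene. Friction and masses are not known exactly. Their poses are not given: they have to be found in the camera images.
- rest_stand: Fixed blue cast stand, base plate 190 x 250 x 12 mm. Origin: centre of the plate's underside on the bench, directly below the post; x along the tool rest bar, y along the cam shaft (towards the red-ball lever), z up. The stand is turned about z (yaw up to 0.4 rad either way). A blue column (26 x 36 mm, 130 mm high) stands at x = +60 mm of the stand.
- clamp_knob (a joint): Angle of the clamp knob, rad, about the vertical. 0: the yellow dog points in the stand's +y, over the post's flange, and blocks the post (starts at 0 to 0.15). Grows anticlockwise seen from above; the dog is well clear after a quarter turn (1.57, pointing in the stand's -x); end stop at 1.65. Stiff by friction (0.06 N m), stays where left.
- knob_grip (a point): Centre of the black grip bar of the clamp knob, on the knob's vertical axis, 135 mm above the bench, at x = 0, y = -80 mm in the stand's frame. Bar 13 mm thick, 46 mm long, 30 mm high (its top 12 mm above this point), its length along the dog; this point's y axis points along the dog and turns with it.
- dog_tip (a point): Outer end of the yellow dog, a flat finger 66 mm long from the knob's axis, 16 mm wide, 8 mm thick, 111 mm above the bench; turns with the knob.
- cam_lever (a joint): Angle of the cam lever, rad. 0: level, pointing in the stand's -x (starts at 0 to 0.25). Grows as the ball rises; 1.571: straight up = highest lift; beyond it the rest sinks again; end stop 2.3. First 0.3 rad free play, then 2 to 5 N at the ball raises it; let go, its spring turns it back to about 0.26, even from the top. With the dog over the flange it jams from about 0.4 (do not force it).
- cam_axis (a point): Point on the lever's level axis (which runs along the stand's y) in the plane in which the ball swings; 55 mm above the bench, at x = 0, y = +110 mm in the stand's frame.
- lever_ball: Red ball, diameter 32 mm, at the end of the cam lever's 12 mm steel rod, on which it swivels freely about the level axis; origin at the ball's centre, 115 mm from point cam_axis. It swings in the upright plane of the stand's x and z axes.
- tool_rest: Steel tool rest: round post (20 mm) with a 52 mm flange at its foot and a dark bar 110 x 24 x 18 mm on top, long axis along the stand's x, bar top 150 mm above the bench when down. Origin: centre of the flange's underside, 93.5 mm above the bench when down, 109 mm at the highest lift, directly above the stand's origin. Slides up and down only; its weight (0.4 kg) takes it down with the cam.
- wax_jar: Amber jar with a steel cap, diameter 64 mm, 85 mm high, loose on the bench beside the lever side; origin under its centre. Leave alone.
- turned_bowl: Dark wooden bowl, diameter 110 mm, 50 mm high, loose on the bench beside the knob side; origin under its centre. Leave alone.
- tape_roll: Blue tape roll lying flat, diameter 90 mm, 24 mm high, loose on the bench on the robot side of the stand; origin under its centre. Leave alone.

How it is judged:
By the outcome, as a careful person would: the job done as asked, in the order asked, and still so for the second after the job is handed in, while the arm keeps its last pose, push and grip.
It also fails if it takes over 48 s, if anything falls off the work surface, if the arm or the gripper's body presses on something with over 40 N, if the wrist force passes 120 N, or if a joint passes its speed limit or range.

## Working session

There is one attempt and no reset: what is moved stays moved. The work goes in short steps, Python scripts to look and compute and a tool call to move; the robot and the scene stay as the last step left them, time stands still between calls to the robot, and variables do not carry over. Pictures are saved under pics/ and viewed, at most 10 in all, crops included, and the job is handed in when it is done.

```bash
ls; mkdir -p pics
```

Run:
```python
from station import robot
import cv2
for n in("side","top"):
    cv2.imwrite(f"pics/{n}0.png",robot.grab_frame(n)); p=robot.camera_params(n); print(n,p)
o=robot.get_obs();print(o)
```

```text
pics
station.py
side {'camera_matrix': array([[481.04329678,   0.        , 326.19518724],
       [  0.        , 481.04329678, 197.77241739],
       [  0.        ,   0.        ,   1.        ]]), 'position': array([0.09476713, 0.73611145, 0.89940001]), 'orientation': array([-0.27909046,  0.87337344, -0.38187227,  0.1161935 ])}
top {'camera_matrix': array([[456.90512034,   0.        , 316.59677655],
       [  0.        , 456.90512034, 199.59353346],
       [  0.        ,   0.        ,   1.        ]]), 'position': array([0.35255078, 0.0400048 , 1.23462005]), 'orientation': array([ 0.70747415, -0.69998138,  0.07269624, -0.06497428])}
{'clock': 0.1, 'joint_pos': array([-1.48481896e+00,  2.59255185e-01,  1.53592164e+00, -1.19854519e-05,
        1.34797091e+00, -2.02808498e-01]), 'qd': array([ 0.00054744, -0.00262538, -0.00347461, -0.00179395,  0.00025783,
       -0.00058233]), 'effort': array([ 2.58570908e-03, -4.38211656e+01, -2.84642977e+01,  7.21644005e-02,
        3.61848332e-02, -5.49310460e-05]), 'ee_pos': array([ 0.1566099 , -0.52678154,  0.23492971]), 'eef_rot': array([ 9.89592950e-01,  1.43892976e-01,  3.95612334e-05, -7.76558148e-04]), 'contact_force': array([-0.36644415,  0.25189973,  0.06795012]), 'torque': array([-0.01864789, -0.01060325,  0.02959391]), 'grip_force': 0.0, 'finger_gap': 0.09297989363327605}
```

View pics/side0.png

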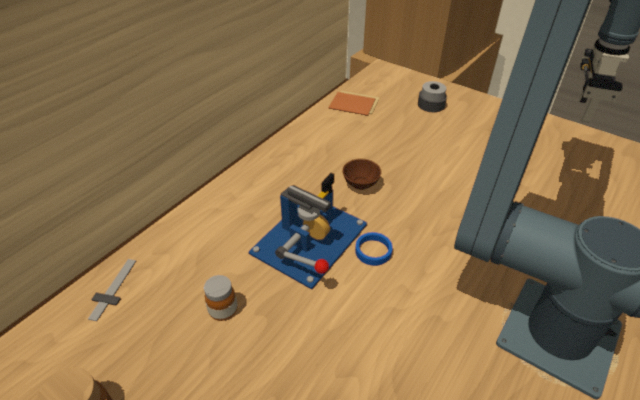

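View pics/top0.png

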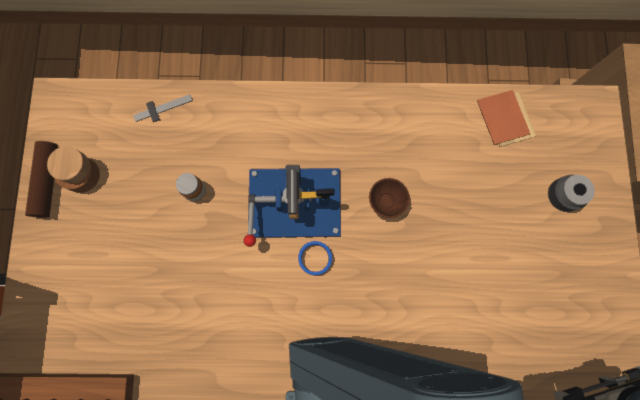

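The side view shows the red ball at about (321,266) and the black knob at (328,185). In the top view they are at (250,240) and (325,194), and the blue plate spans about (249..341, 169..238). Next I measure them.

Create vis.py:
```python
import numpy as np, cv2
from scipy.spatial.transform import Rotation as R
from station import robot
P={n:robot.camera_params(n) for n in("side","top")}
def ray(n,uv):
    p=P[n]; d=np.linalg.inv(p["camera_matrix"])@[uv[0],uv[1],1.]
    d=R.from_quat(p["orientation"]).as_matrix()@d
    return np.array(p["position"]),d/np.linalg.norm(d)
def onz(n,uv,z):
    o,d=ray(n,uv); return o+d*(z-o[2])/d[2]
def tri(a,b):
    o1,d1=ray("side",a);o2,d2=ray("top",b)
    t=np.linalg.lstsq(np.c_[d1,-d2],o2-o1,rcond=None)[0]
    p,q=o1+d1*t[0],o2+d2*t[1]; return (p+q)/2,np.linalg.norm(p-q)
def proj(n,x):
    p=P[n]; c=p["camera_matrix"]@(R.from_quat(p["orientation"]).as_matrix().T@(np.array(x)-p["position"])); return c[:2]/c[2]
def mask(im,lo,hi,box):
    m=cv2.inRange(cv2.cvtColor(im,cv2.COLOR_BGR2HSV),np.array(lo),np.array(hi)); k=np.zeros_like(m)
    x0,y0,x1,y1=box; k[y0:y1,x0:x1]=m[y0:y1,x0:x1]; return k
def blob(m):
    n,l,s,c=cv2.connectedComponentsWithStats(m); i=1+np.argmax(s[1:,4]); return c[i],s[i],(l==i).astype(np.uint8)
```

Run:
```python
from vis import *
S=cv2.imread("pics/side0.png");T=cv2.imread("pics/top0.png")
np.set_printoptions(precision=4,suppress=True)
red=((0,190,90),(6,255,255)); 
a=blob(mask(S,*red,(300,250,340,285)));b=blob(mask(T,*red,(235,225,265,255)))
print("ball",a[:2],b[:2],tri(a[0],b[0]))
blk=((0,0,0),(180,255,50))
a=blob(mask(S,*blk,(318,170,338,196)));b=blob(mask(T,*blk,(312,184,340,204)))
print("knob",a[:2],b[:2],tri(a[0],b[0]),onz("top",b[0],.147))
blue=((100,150,40),(125,255,255))
for n,I,bx in(("top",T,(240,160,350,242)),("side",S,(240,180,375,285))):
    m=mask(I,*blue,bx); h=cv2.convexHull(cv2.findNonZero(m)); r=cv2.approxPolyDP(h,4,True)[:,0]
    print(n,[(tuple(map(int,q)),onz(n,q,.012)[:2].round(4).tolist()) for q in r])
    if n=="top":
        bx=cv2.minAreaRect(h); print(bx,onz(n,bx[0],.012), [onz(n,q,.012)[:2] for q in cv2.boxPoints(bx)])
yel=((18,150,120),(32,255,255))
for n,I,bx in(("top",T,(295,185,335,205)),("side",S,(312,185,335,215))):
    c,s,m=blob(mask(I,*yel,bx)); print("dog",n,c,s)
out=np.hstack([cv2.resize(S[165:290,245:375],None,fx=3,fy=3,interpolation=2),cv2.resize(T[155:280,235:365],None,fx=3,fy=3,interpolation=2)])
cv2.imwrite("pics/c0.png",out)
```

```text
ball (array([321.25 , 265.947]), array([315, 260,  13,  13, 132], dtype=int32)) (array([249.2771, 240.2048]), array([245, 236,  10,  10,  83], dtype=int32)) (array([0.4752, 0.1978, 0.0841]), np.float64(0.003464173453614908))
knob (array([327.5278, 184.1597]), array([322, 174,  12,  22, 144], dtype=int32)) (array([324.6901, 195.0117]), array([316, 189,  18,  15, 171], dtype=int32)) (array([0.5873, 0.0108, 0.1271]), np.float64(0.008924299015465218)) [0.579  0.0095 0.147 ]
top [((339, 233), [0.5032, -0.0334]), ((256, 235), [0.4954, 0.1894]), ((251, 177), [0.6553, 0.2087]), ((258, 171), [0.6726, 0.1901]), ((330, 170), [0.6779, -0.0085]), ((337, 176), [0.6611, -0.0279])]
((294.8257141113281, 202.93605041503906), (65.2763900756836, 87.21463012695312), 88.8982925415039) [0.5841 0.0869 0.012 ] [array([0.6719, 0.2104]), array([ 0.6797, -0.0301]), array([ 0.4985, -0.0335]), array([0.4915, 0.2003])]
side [((374, 233), [0.4644, -0.0123]), ((374, 264), [0.4129, 0.0733]), ((314, 284), [0.4937, 0.2028]), ((250, 253), [0.673, 0.2184]), ((281, 197), [0.7378, 0.021]), ((330, 193), [0.6393, -0.0699])]
dog top [308.3295 194.5341] [301 192  16   6  88]
dog side [321.619  194.3333] [317 191  11   7  42]
```

View pics/c0.png

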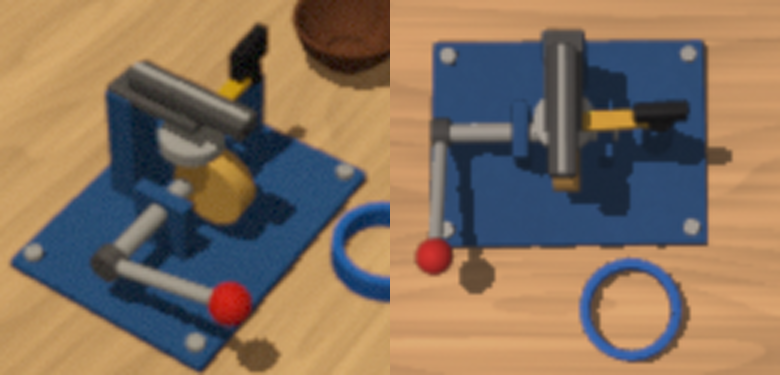

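The crop shows the plate with its four corner screws. The dog points to +y (image left), turned slightly anticlockwise. The lever lies near level towards -x. Next I fit the stand pose from the screws and check the knob and ball against it.

Run:
```python
from vis import *
np.set_printoptions(precision=4,suppress=True)
S=cv2.imread("pics/side0.png");T=cv2.imread("pics/top0.png")
# refine screws (bright, unsaturated) near clicked positions
def sc(I,u,v):
    c,s,_=blob(mask(I,(0,0,120),(180,110,255),(u-5,v-5,u+6,v+6))); return c
t=[sc(T,*q) for q in((254,173),(334,172),(335,230),(254,231))]
s=[sc(S,*q) for q in((256,249),(310,279),(359,222))]
X=np.array([onz("top",q,.014)[:2] for q in t]); print("top screws",X)
Y=np.array([onz("side",q,.014)[:2] for q in s]); print("side screws UL,LL,LR",Y)
print("3d",tri(s[0],t[0]),tri(s[2],t[2]))
y1=(X[0]-X[1])+0; y2=X[0]-X[1]; 
c=(X[1]+X[0]+X[2])/3
for n,(ul,lr,ur) in (("top",(X[0],X[2],X[1])),):
    v=ul-ur; w=ur-lr
    print("yaw",np.arctan2(-v[0],v[1]),np.arctan2(w[1],w[0]),"ctr",(ul+lr)/2,"sizes",np.linalg.norm(v),np.linalg.norm(w))
print("side ctr",(Y[0]+Y[2])/2,"yaw",np.arctan2((Y[0]-Y[1])[1],(Y[0]-Y[1])[0]))
# knob contours at tight threshold
for n,I,bx in(("side",S,(318,170,338,196)),("top",T,(312,184,342,204))):
    h=cv2.cvtColor(I,cv2.COLOR_BGR2HSV);
    c,st,m=blob(mask(I,(0,0,0),(180,255,38),bx)); print(n,c,st,cv2.minAreaRect(cv2.findNonZero(m)))
    hull=cv2.convexHull(cv2.findNonZero(m))[:,0]; print(hull.tolist())
a=(.5878,.0850)
```

```text
top screws [[ 0.6669  0.2024]
 [ 0.6714 -0.0186]
 [ 0.511  -0.0227]
 [ 0.5102  0.2059]]
side screws UL,LL,LR [[ 0.6727  0.1995]
 [ 0.5113  0.1966]
 [ 0.5167 -0.0265]]
3d (array([0.6671, 0.2025, 0.0197]), np.float64(0.003675784614236606)) (array([ 0.5119, -0.0217,  0.0203]), np.float64(0.0038021209141347336))
yaw 0.020615691294977995 0.025620430600174184 ctr [0.5889 0.0898] sizes 0.22101530241272804 0.16053228178639153
side ctr [0.5947 0.0865] yaw 0.018344545685145305
side [327.5891 183.7364] [322 174  11  20 129] ((326.980224609375, 183.19802856445312), (9.751364707946777, 19.104713439941406), 5.710593223571777)
[[332, 182], [331, 192], [329, 193], [323, 190], [322, 188], [322, 184], [323, 182], [331, 174], [332, 175]]
top [325.1515 194.5152] [317 192  17   7  66] ((325.2227783203125, 195.2277374267578), (5.870719909667969, 16.11960220336914), 84.2894058227539)
[[333, 193], [332, 194], [327, 198], [324, 198], [318, 195], [317, 194], [318, 193], [328, 192], [333, 192]]
```

Run:
```python
from vis import *
np.set_printoptions(precision=4,suppress=True)
for q in((331.5,174),(322.5,182.5)): print("side",onz("side",q,.147))
for q in((317,193),(333,192.5)): print("top",onz("top",q,.147))
print(tri((331.5,174),(333.5,192.5)),tri((322.5,182.5),(316.5,193.5)))
c=np.array([.5905,.0885]);yaw=.02
M=lambda p,z:np.r_[c+R.from_euler('z',yaw).as_matrix()[:2,:2]@p,z]
for th in(0,.1,.2):
    A=np.array([-np.sin(th),np.cos(th)])
    N=np.array([-A[1],A[0]])
    for n in("side","top"):
        print(th,n,[proj(n,M(np.array([0,-.08])+a*A+b*N,.147)).round(1).tolist() for a in(-.023,.023) for b in(-.0065,.0065)], "dogtip",proj(n,M(np.array([0,-.08])+.066*A,.115)).round(1))
S=cv2.imread("pics/side0.png");T=cv2.imread("pics/top0.png")
cv2.imwrite("pics/c1.png",np.hstack([cv2.resize(S[165:215,300:350],None,fx=8,fy=8,interpolation=0),cv2.resize(T[170:220,297:347],None,fx=8,fy=8,interpolation=0)]))
```

```text
side [ 0.5926 -0.0055  0.147 ]
side [0.5921 0.0327 0.147 ]
top [0.5838 0.0283 0.147 ]
top [ 0.5855 -0.0107  0.147 ]
(array([ 0.5905, -0.0102,  0.1434]), np.float64(0.008979726789177548)) (array([0.5871, 0.0316, 0.1471]), np.float64(0.00984167265234906))
0 side [[331.4, 171.1], [335.8, 173.1], [320.7, 181.3], [325.2, 183.3]] dogtip [312.6 202.3]
0 top [[334.5, 187.1], [334.6, 192.3], [315.7, 187.2], [315.7, 192.4]] dogtip [298.4 192.7]
0.1 side [[330.4, 170.9], [335.2, 172.6], [321.4, 181.8], [326.2, 183.5]] dogtip [315.  203.3]
0.1 top [[334.2, 186.2], [334.8, 191.4], [315.5, 188.2], [316.1, 193.4]] dogtip [298.5 195.3]
0.2 side [[329.5, 170.8], [334.4, 172.2], [322.1, 182.2], [327.2, 183.6]] dogtip [317.5 204.2]
0.2 top [[333.8, 185.3], [334.9, 190.4], [315.4, 189.1], [316.5, 194.2]] dogtip [298.9 197.8]
```

View pics/c1.png

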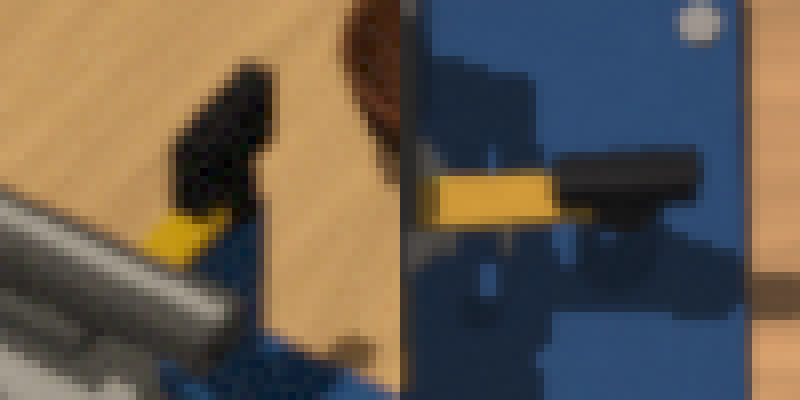

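The bar's top lies at about z≈0.145–0.147, the knob axis is near (0.589, 0.009), and the dog's heading is about 0.08 rad from world +y. The crop agrees with the stand pose (0.59, 0.0885, yaw 0.02). First I turn the wrist, then travel.

Create d.py:
```python
# usage: d.py x y z yangle -> delta in tool axes, tool y at yangle (tool down)
import sys
from vis import *
np.set_printoptions(precision=4,suppress=True)
o=robot.get_obs(); x,y,z,a=map(float,sys.argv[1:5]); Rt=R.from_quat(o["eef_rot"]).as_matrix()
Y=np.array([np.cos(a),np.sin(a),0]);Z=np.array([0,0,-1.]);G=np.c_[np.cross(Y,Z),Y,Z]
print("t",round(o["clock"],2),"tool d",Rt.T@(np.array([x,y,z])-o["ee_pos"]),"rot",R.from_matrix(Rt.T@G).as_rotvec(),"in goal axes",G.T@(np.array([x,y,z])-o["ee_pos"]))
print("q",o["joint_pos"],"yang",np.arctan2(Rt[1,1],Rt[0,1]),"F",o["contact_force"],"M",o["torque"],"gap",o["finger_gap"],o["grip_force"])
```

```text
(no output)
```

send_path(
  plan="0.05 0 0 0 0 0 -0.17\n0.05 0 0 0 0 0 -0.17\n0.05 0 0 0 0 0 -0.17\n0.05 0 0 0 0 0 -0.17\n0.05 0 0 0 0 0 -0.17\n0.05 0 0 0 0 0 -0.17\n0.05 0 0 0 0 0 -0.17\n0.05 0 0 0 0 0 -0.17",
)

```text
clock: 1.1
ee_pos: [0.1566, -0.5269, 0.2351]
eef_rot: [0.677, 0.736, 0.0, -0.0]
contact_force: [-0.1, -0.2, -0.6]
finger_gap: 0.05
grip_force: 0.0
```

```bash
python3 d.py .589 .009 .22 .08
```

```text
t 1.1 tool d [0.4979 0.4756 0.0157] rot [ 0.     -0.0011  0.0036] in goal axes [0.4996 0.4738 0.0151]
q [-1.4848  0.2591  1.5357  0.      1.348  -1.5684] yang 0.08359598304927919 F [-0.0581 -0.2227 -0.5909] M [ 0.0052 -0.0848  0.0077] gap 0.05003065003326367 0.0
```

send_path(
  plan="0.05 0.04 0.04 0 0 0 0\n0.05 0.04 0.04 0 0 0 0\n0.05 0.04 0.04 0 0 0 0\n0.05 0.04 0.04 0 0 0 0\n0.05 0.04 0.04 0 0 0 0\n0.05 0.04 0.04 0 0 0 0\n0.05 0.04 0.04 0 0 0 0\n0.05 0.04 0.04 0 0 0 0",
  lines="1,2",
)

```text
clock: 2.1
ee_pos: [0.4516, -0.1816, 0.2355]
```

send_path(
  plan="0.05 0.04 0.04 0 0 0 0\n0.05 0.04 0.04 0 0 0 0\n0.05 0.04 0.03 0 0 0 0\n0.05 0.04 0.02 0 0 0 0\n0.05 0.018 0.006 0.015 0 0 0\n0.05 0 0 0 0 0 0",
)

```text
clock: 2.85
ee_pos: [0.571, 0.0057, 0.2184]
eef_rot: [0.678, 0.735, -0.001, -0.002]
contact_force: [-0.4, -0.3, 0.2]
finger_gap: 0.0499
grip_force: 0.0
```

```bash
python3 d.py .589 .009 .139 .08
```

Run:
```python
from vis import *
S=robot.grab_frame("side");T=robot.grab_frame("top")
cv2.imwrite("pics/c2.png",np.hstack([cv2.resize(S[125:225,270:370],None,fx=4,fy=4,interpolation=2),cv2.resize(T[150:250,275:375],None,fx=4,fy=4,interpolation=2)]))
p=robot.get_obs()["ee_pos"];print(proj("side",p),proj("top",p))
```

```text
t 2.85 tool d [0.0018 0.0185 0.0794] rot [-0.0043 -0.0007  0.0001] in goal axes [0.0019 0.0182 0.0794]
q [-0.1851  0.3108  1.5063 -0.0004  1.3289 -0.2651] yang 0.08011516715470192 F [-0.4369 -0.2532  0.2437] M [-0.0705 -0.038  -0.0062] gap 0.04988269866610027 0.0
[337.23744942 155.19189937] [328.11838183 191.66568062]
```

View pics/c2.png

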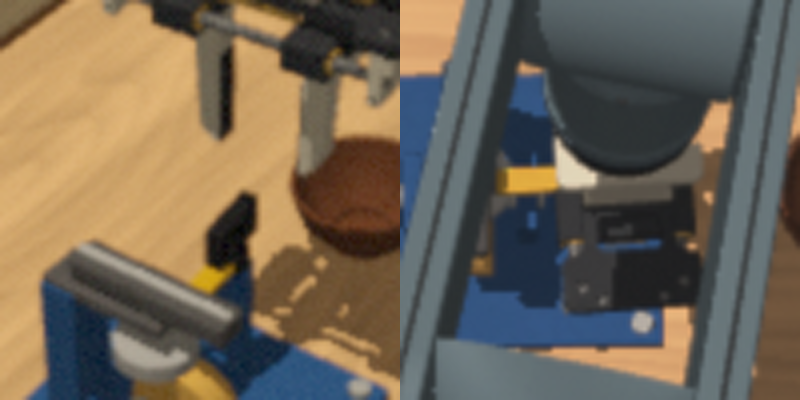

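The view shows the open fingers above and to the robot side of the black knob, with tips at about (324,159) and (348,167) in the side image. I shift 18 mm along the tool's y axis, then go down.

send_path(
  plan="0.05 0.002 0.018 0 -0.004 0 0\n0.05 0 0 0 0 0 0\n0.05 0 0 0.02 0 0 0\n0.05 0 0 0.02 0 0 0\n0.05 0 0 0.02 0 0 0\n0.05 0 0 0.019 0 0 0\n0.05 0 0 0 0 0 0",
)

```text
clock: 3.82
ee_pos: [0.5889, 0.0073, 0.1405]
eef_rot: [0.679, 0.734, 0.0, -0.0]
contact_force: [0.2, -1.1, -0.0]
finger_gap: 0.0499
grip_force: 0.0
```

```bash
python3 d.py .589 .009 .139 .08
```

Run:
```python
from vis import *
S=robot.grab_frame("side")
cv2.imwrite("pics/c3.png",cv2.resize(S[140:230,280:380],None,fx=6,fy=6,interpolation=2))
```

```text
t 3.83 tool d [0.0017 0.0003 0.0015] rot [ 0.0005 -0.0006 -0.0033] in goal axes [0.0017 0.0003 0.0015]
q [-0.1773  0.4043  1.5702  0.0007  1.1667 -0.2543] yang 0.07669591428387658 F [ 0.2404 -1.0751 -0.0309] M [-0.017  -0.0768 -0.025 ] gap 0.049884247319855975 0.0
```

View pics/c3.png

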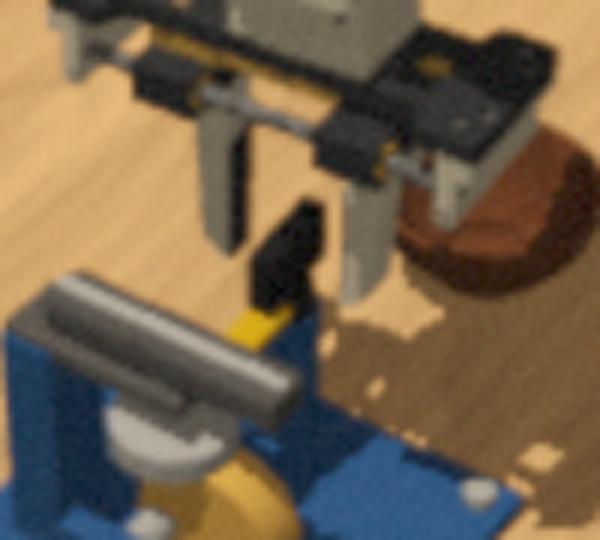

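The fingers straddle the black bar evenly, with the left tip at about (319,181) and the right tip at (339,189). I close gently.

send_path(
  plan="0.03 0 0 0.001 0 0 0\n0.02 0 0 0 0 0 0\n0.012 0 0 0 0 0 0\n0.008 0 0 0 0 0 0\n0.008 0 0 0 0 0 0\n0.008 0 0 0 0 0 0",
  grip_force=10,
)

```text
clock: 4.62
ee_pos: [0.5909, 0.0083, 0.1409]
eef_rot: [0.679, 0.734, 0.002, 0.002]
contact_force: [1.2, -0.4, 1.1]
finger_gap: 0.0129
grip_force: 10.0
```

```bash
python3 d.py .589 .009 .139 .08
```

```text
t 4.62 tool d [ 0.0008 -0.0018  0.0019] rot [ 0.0046  0.     -0.0019] in goal axes [ 0.0009 -0.0018  0.0019]
q [-0.1753  0.4048  1.5683  0.0012  1.164  -0.2538] yang 0.07807064997327662 F [ 1.1941 -0.3776  1.1139] M [ 0.0343 -0.143  -0.054 ] gap 0.0128640502539402 9.97987613081932
```

send_path(
  plan="0.008 0 0.001 0 0 0 0\n0.008 0 0 0 0 0 -0.12\n0.008 0 0 0 0 0 -0.16\n0.008 0 0 0 0 0 -0.16\n0.008 0 0 0 0 0 -0.16\n0.008 0 0 0 0 0 -0.16\n0.008 0 0 0 0 0 -0.16\n0.008 0 0 0 0 0 -0.16",
  grip_force=20,
)

```text
clock: 5.62
ee_pos: [0.592, 0.009, 0.1409]
eef_rot: [0.202, 0.979, 0.001, 0.002]
contact_force: [1.3, 3.0, 2.6]
finger_gap: 0.0129
grip_force: 20.0
```

```bash
python3 d.py .591 .009 .139 1.62
```

```text
t 5.62 tool d [ 0.0009 -0.0004  0.0019] rot [ 0.0024  0.0047 -0.4568] in goal axes [0.001  0.     0.0019]
q [-0.1744  0.4065  1.5657  0.0025  1.1648 -1.3386] yang 1.1632045155562618 F [1.3315 2.9662 2.6391] M [ 0.558  -0.2272 -0.0476] gap 0.012911277717932318 19.974133372306824
```

send_path(
  plan="0.008 0 0 0 0 0 -0.15\n0.008 0 0 0 0 0 -0.15\n0.008 0 0 0 0 0 -0.14\n0.008 0 0 0 0 0 0\n0.008 0 0 0 0 0 0",
  grip_force=20,
)

```text
clock: 6.25
ee_pos: [0.5921, 0.0095, 0.1409]
eef_rot: [-0.012, 1.0, 0.001, 0.003]
contact_force: [1.1, 5.0, 1.9]
finger_gap: 0.013
grip_force: 20.0
```

```bash
python3 d.py .591 .009 .139 1.62
```

```text
t 6.25 tool d [ 0.0011 -0.0005  0.0019] rot [ 0.002   0.0052 -0.0248] in goal axes [ 0.0011 -0.0005  0.0019]
q [-0.174   0.4065  1.5657  0.0033  1.1648 -1.7704] yang 1.5951698381431556 F [1.1469 5.0134 1.8536] M [ 1.0338 -0.3428  0.0695] gap 0.012982364517620628 19.987668693065643
```

send_path(
  plan="0.008 0 0 0 0 0 -0.035\n0.008 0 0 0 0 0 0\n0.008 0 0 0 0 0 0",
  grip_force=20,
)

```text
clock: 6.62
ee_pos: [0.5921, 0.0095, 0.1409]
eef_rot: [-0.03, 1.0, 0.001, 0.003]
contact_force: [2.1, 5.7, 2.4]
finger_gap: 0.0126
grip_force: 20.0
```

```bash
python3 d.py .591 .009 .139 1.63
```

```text
t 6.62 tool d [ 0.0011 -0.0005  0.0019] rot [0.0019 0.0052 0.0001] in goal axes [ 0.0011 -0.0005  0.0019]
q [-0.174   0.4065  1.5656  0.0033  1.1648 -1.8054] yang 1.6301283217390907 F [2.1066 5.7374 2.4167] M [ 1.1057 -0.2927  0.036 ] gap 0.01259312177991964 19.982406198978424
```

send_path(
  plan="0.05 0 0 0 0 0 0\n0.06 0 0 0 0 0 0\n0.06 0 0 0 0 0 0\n0.06 0 0 -0.03 0 0 0\n0.06 0 0 -0.04 0 0 0\n0.06 0 0 -0.04 0 0 0.04",
  lines="1,5",
)

```text
clock: 7.38
ee_pos: [0.5908, 0.008, 0.2515]
eef_rot: [-0.01, 1.0, 0.0, 0.002]
contact_force: [1.1, 0.4, 0.7]
finger_gap: 0.0598
```

```bash
python3 d.py .475 .198 .25 1.591
```

Run:
```python
from vis import *
S=robot.grab_frame("side");T=robot.grab_frame("top")
cv2.imwrite("pics/c4.png",np.hstack([cv2.resize(S[165:290,245:375],None,fx=3,fy=3,interpolation=2),cv2.resize(T[155:280,235:365],None,fx=3,fy=3,interpolation=2)]))
```

```text
t 7.38 tool d [0.1119 0.1923 0.0012] rot [0.0001 0.0031 0.0003] in goal axes [0.112  0.1923 0.0015]
q [-0.1755  0.3208  1.4105  0.0007  1.4073 -1.767 ] yang 1.5913290984682917 F [1.1088 0.354  0.7244] M [ 0.0706 -0.1596 -0.0736] gap 0.059750579406877675 0.0
```

View pics/c4.png

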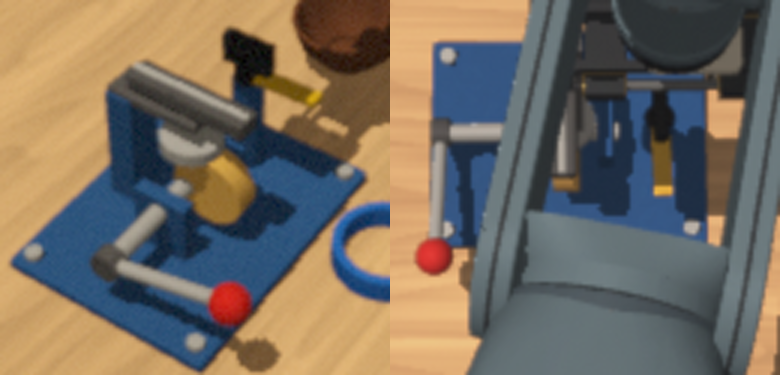

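The dog now points to -x, off the flange; the tip is at top crop (663,190). The lever and ball are unmoved at side (321,266). I go above the ball next.

send_path(
  plan="0.06 0.023 0.038 0 0 0 0\n0.06 0.023 0.038 0 0 0 0\n0.06 0.023 0.038 0 0 0 0\n0.06 0.023 0.038 0 0 0 0\n0.06 0.02 0.038 0 0 0 0\n0.06 0 0 0.03 0 0 0\n0.06 0 0 0.03 0 0 0\n0.06 0 0 0 0 0 0",
  lines="1,5",
)

```text
clock: 8.48
ee_pos: [0.473, 0.1953, 0.1876]
eef_rot: [-0.011, 1.0, -0.0, -0.001]
contact_force: [-0.2, -0.3, 0.9]
finger_gap: 0.0601
```

```bash
python3 d.py .475 .1985 .081 1.591
```

Run:
```python
from vis import *
S=robot.grab_frame("side");T=robot.grab_frame("top")
cv2.imwrite("pics/c5.png",np.hstack([cv2.resize(S[190:300,265:375],None,fx=3.5,fy=3.5,interpolation=2),cv2.resize(T[180:290,195:305],None,fx=3.5,fy=3.5,interpolation=2)]))
```

```text
t 8.47 tool d [-0.0023  0.0032  0.1066] rot [-0.001  -0.0022  0.0022] in goal axes [-0.0021  0.0031  0.1066]
q [ 0.1738  0.2305  1.6955 -0.0007  1.218  -1.4191] yang 1.5931854763735136 F [-0.2196 -0.2732  0.8998] M [ 0.042  -0.1507 -0.004 ] gap 0.06009888478099464 0.0
```

View pics/c5.png

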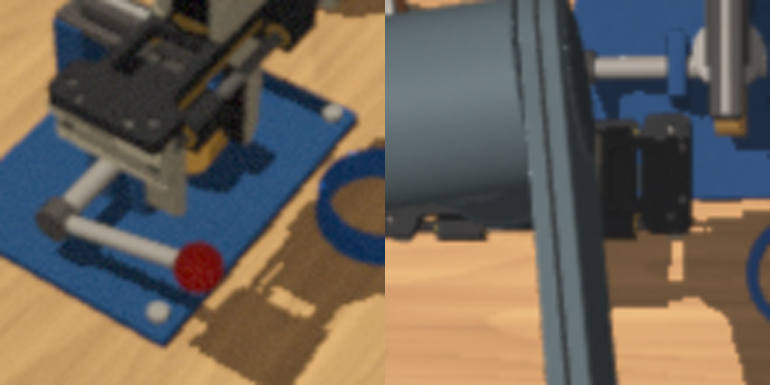

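The gripper is above the ball: the outer fingertip is at side (317,250), the ball at (322,267). I descend.

send_path(
  plan="0.06 -0.002 0.003 0.02 0 0 0\n0.06 0 0 0.025 0 0 0\n0.06 0 0 0.025 0 0 0\n0.06 0 0 0.02 0 0 0\n0.06 0 0 0.016 0 0 0\n0.06 0 0 0 0 0 0",
  lines="1,4",
)

```text
clock: 9.32
ee_pos: [0.4778, 0.1986, 0.0844]
eef_rot: [-0.011, 1.0, 0.0, 0.002]
contact_force: [0.0, 0.3, -0.6]
```

```bash
python3 d.py .475 .1985 .081 1.591
```

Run:
```python
from vis import *
S=robot.grab_frame("side")
cv2.imwrite("pics/c6.png",cv2.resize(S[200:300,270:370],None,fx=5,fy=5,interpolation=2))
```

```text
t 9.32 tool d [ 0.0029 -0.      0.0034] rot [0.0001 0.0036 0.0015] in goal axes [ 0.0028 -0.      0.0034]
q [ 0.1784  0.3542  1.8119 -0.0005  0.9719 -1.4138] yang 1.5924926612050405 F [ 0.0078  0.3305 -0.6106] M [ 0.037  -0.0931  0.0021] gap 0.05976295639000583 0.0
```

View pics/c6.png

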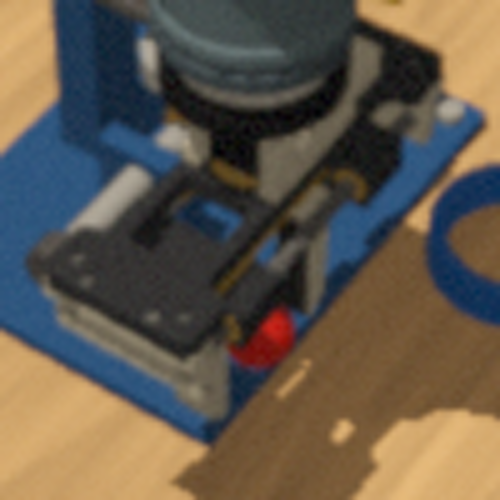

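The ball lies between the two fingers, at side (322,267). I close on it.

send_path(
  plan="0.045 0.002 0 0.002 0 0 0\n0.036 0 0 0 0 0 0\n0.028 0 0 0 0 0 0\n0.026 0 0 0 0 0 0\n0.026 0 0 0 0 0 0\n0.026 0 0 0 0 0 0",
  grip_force=12,
)

```text
clock: 10.12
ee_pos: [0.4758, 0.1974, 0.0824]
eef_rot: [-0.011, 1.0, -0.001, 0.002]
contact_force: [-0.2, -6.0, -0.1]
finger_gap: 0.0311
grip_force: 12.0
```

```bash
python3 d.py .475 .1985 .081 1.591
```

```text
t 10.12 tool d [0.0008 0.0011 0.0014] rot [-0.0021  0.0042  0.0026] in goal axes [0.0008 0.0011 0.0014]
q [ 0.1784  0.3535  1.8193 -0.0033  0.965  -1.4133] yang 1.593565510821455 F [-0.2405 -6.0082 -0.0528] M [-0.9673 -0.2825  0.0285] gap 0.03105185808758956 12.00004443526268
```

```bash
python3 -c "
import numpy as np
t=np.linspace(.245,1.571,13);x=.115*np.cos(t);z=.115*np.sin(t)
print(np.c_[t[1:],np.diff(x)*1e3,-np.diff(z)*1e3].round(2))"
```

```text
[[  0.36  -3.76 -12.13]
 [  0.47  -5.07 -11.64]
 [  0.58  -6.32 -11.01]
 [  0.69  -7.5  -10.25]
 [  0.8   -8.59  -9.36]
 [  0.91  -9.57  -8.36]
 [  1.02 -10.43  -7.25]
 [  1.13 -11.16  -6.06]
 [  1.24 -11.76  -4.79]
 [  1.35 -12.22  -3.46]
 [  1.46 -12.53  -2.09]
 [  1.57 -12.68  -0.7 ]]
```

send_path(
  plan="0.026 0 -0.0012 0 0 0 0\n0.026 -0.0038 0 -0.0121 0 0 0\n0.026 -0.0051 0 -0.0116 0 0 0\n0.026 -0.0063 0 -0.011 0 0 0\n0.026 -0.0075 0 -0.0103 0 0 0\n0.026 0 0 0 0 0 0\n0.026 0 0 0 0 0 0",
  grip_force=20,
)

```text
clock: 11.0
ee_pos: [0.4981, 0.1978, 0.1273]
eef_rot: [-0.011, 1.0, -0.0, 0.002]
contact_force: [1.4, -4.5, -2.5]
finger_gap: 0.0309
grip_force: 20.0
```

```bash
python3 d.py .588 .1985 .168 1.591
```

```text
t 11.0 tool d [-0.09   -0.0013 -0.0404] rot [-0.0001  0.0041  0.002 ] in goal axes [-0.0899 -0.0011 -0.0407]
q [ 0.1703  0.3299  1.7211 -0.0008  1.0865 -1.4223] yang 1.5930009657517246 F [ 1.4421 -4.5399 -2.456 ] M [-0.7824 -0.476   0.0707] gap 0.030921723063901497 19.999746680259705
```

send_path(
  plan="0.026 -0.0086 -0.0005 -0.0094 0 0 0\n0.026 -0.0096 0 -0.0084 0 0 0\n0.026 -0.0104 0 -0.0073 0 0 0\n0.026 -0.0112 0 -0.006 0 0 0\n0.026 -0.0118 0 -0.0048 0 0 0\n0.026 0 0 0 0 0 0\n0.026 0 0 0 0 0 0",
  grip_force=20,
)

```text
clock: 11.88
ee_pos: [0.5496, 0.1988, 0.1634]
eef_rot: [-0.011, 1.0, 0.0, 0.002]
contact_force: [-0.2, -2.5, -4.9]
finger_gap: 0.0311
grip_force: 20.0
```

```bash
python3 d.py .588 .1985 .168 1.591
```

```text
t 11.88 tool d [-0.0384 -0.0012 -0.0045] rot [0.0004 0.004  0.002 ] in goal axes [-0.0384 -0.0011 -0.0046]
q [ 0.1565  0.3732  1.5568 -0.0002  1.2075 -1.4365] yang 1.593040968464903 F [-0.2247 -2.4734 -4.9487] M [-0.3392 -0.1589  0.0601] gap 0.031077149687256642 19.999303221702576
```

send_path(
  plan="0.026 -0.0122 0 -0.0035 0 0 0\n0.026 -0.0125 0 -0.0021 0 0 0\n0.026 -0.0127 0 -0.0007 0 0 0\n0.026 0 0 0 0 0 0\n0.026 0 0 0 0 0 0",
  grip_force=20,
)

```text
clock: 12.5
ee_pos: [0.5871, 0.1996, 0.1698]
eef_rot: [-0.011, 1.0, 0.0, 0.002]
contact_force: [-1.7, -1.7, -5.6]
finger_gap: 0.0309
grip_force: 20.0
```

```bash
python3 d.py .588 .1985 .168 1.591
```

Run:
```python
from vis import *
from scipy.optimize import least_squares
o=robot.get_obs()["ee_pos"]
p=np.array([(.4758,.0824),(.4981,.1273),(.5496,.1634),(o[0],o[2])])
f=least_squares(lambda c:np.hypot(*(p-c).T)-.115,[.588,.055]); c=f.x
print(c,f.fun,[np.arctan2(q[1]-c[1],c[0]-q[0]) for q in p])
S=robot.grab_frame("side");T=robot.grab_frame("top")
a=S[150:290,230:370];cv2.imwrite("pics/c7.png",np.hstack([cv2.resize(a,None,fx=2.8,fy=2.8,interpolation=2),cv2.resize(T[130:270,225:365],None,fx=2.8,fy=2.8,interpolation=2)]))
red=((0,190,60),(6,255,255))
b=blob(mask(S,*red,(250,170,340,285)));print("ball px",b[:2],"exp at top", proj("side",[.587,.199,.17]))
```

```text
t 12.5 tool d [-0.0009 -0.0011  0.0018] rot [0.0003 0.0041 0.0019] in goal axes [-0.0009 -0.0011  0.0018]
q [ 0.1481  0.4282  1.455  -0.0003  1.2542 -1.4447] yang 1.5929496861187076 F [-1.6935 -1.7386 -5.5831] M [-0.2213  0.1669  0.0854] gap 0.030868042027563204 19.999252259731293
[0.58740851 0.05479382] [-2.80008217e-05  3.54568588e-05 -9.28983306e-07 -1.47475299e-05] [np.float64(0.24248146083787456), np.float64(0.681932122819123), np.float64(1.2357930142491902), np.float64(1.5680907349056206)]
ball px (array([280.40909091, 216.5       ]), array([277, 210,   9,  14,  88], dtype=int32)) exp at top [279.18637616 216.90229154]
```

View pics/c7.png

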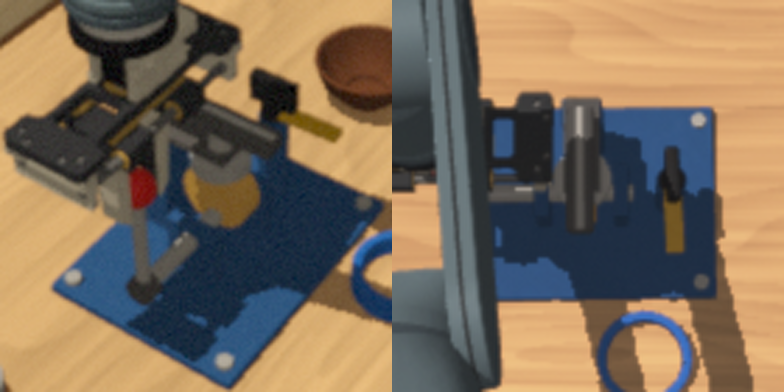

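The lever stands upright with the ball at side (280,216), where I expected it. The circle fitted through the grip positions puts the lever at 1.568 rad, and the rest is lifted. The dog points to -x, well clear, and the tape roll and bowl are where they were. I hand it in.

```bash
python3 -c "
from station import robot
print(robot.hand_in())"
```

```text
the job is handed in; nothing more can be done
None
```

I handed the job in at about 12.5 s: the knob is turned about 1.61 rad so the dog is off the flange, and the lever stands upright at about 1.568 rad with the gripper still holding the red ball; I never touched the jar, bowl or tape roll.

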